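# Shingle crispbreads along a serving tray

### The job

A first crispbread already lies flat in the metal serving tray. Take the two other whole rectangular crispbreads from the bamboo board (not the broken piece or the round one) and continue the row along the tray towards its empty end, like roof tiles and in line with the first: each one's near end lies on top of the one before, overlapping it by about a third of its length, and its far end comes down on the tray floor.

Things in the scene. Friction and masses are not known exactly. Their poses are not given: they have to be found in the camera images.
- tray_in (a point): Shallow aluminium serving tray, fixed, outside 325 x 176 x 22 mm high, walls and floor 4 mm thick, standing on the steel table. Point at the centre of its inner floor (4 mm above the table); x runs along its length from the first crispbread towards the empty end, y across it, z up.
- first_mid (a point): The first crispbread, already lying flat on the tray floor nearer one end, loose: a rigid rectangular rye crispbread 100 x 55 x 10 mm, about 30 g, to stay where it is. Point at its centre, 5 mm above its underside; x along its 100 mm length towards the tray's empty end (the way the row goes on), y across, z up.
- bread_a_mid (a point): A whole rectangular rye crispbread, rigid, loose, 100 x 55 x 10 mm, about 30 g, brown, dented, lying flat on the bamboo board (340 x 330 x 12 mm). Point at its centre, 5 mm above its underside; x along its 100 mm length, y along its 55 mm width (grip across this), z up; either end may lead.
- bread_b_mid (a point): The other whole one, alike: 100 x 55 x 10 mm, about 30 g, centre point, x along its length, y along its width. Either may be laid second. Laid right, centres step about 65 mm and each slopes down about 9 degrees to the empty end, centre 12 to 13 mm above the tray floor; with over half its length on the one before, it would lie flat on top. Also on the board: a broken piece 45 x 55 mm, a round one 88 mm across.
Not all that is in view belongs to the job. What is shaped like the part that bears bread_b_mid but yellow is not meant.

How it is judged:
By the outcome, as a careful person would: the job done as asked, in the order asked, and still so for the second after the job is handed in, with the robot touching nothing.
It also fails if it takes over 64 s, if anything falls off the work surface, if the arm or the gripper's body presses on something with over 40 N, if the wrist force passes 120 N, or if a joint passes its speed limit or range.

### The arm

A 7-joint arm with a two-finger parallel gripper is mounted at the origin on the work surface. World frame = base frame: x ahead of the robot, y to its left, z up, the work surface at z = 0. Lengths are in mm, angles in degrees, forces in N, time in s.
With the tool pointing down it reaches from about 400 to 925 mm from the base axis. Payload 5.6 kg.
Tool frame: the origin (TCP) lies between the finger pads; the fingertips stand arm.finger_overhang ahead of it and the grasp point (between the pads) lies 11 mm behind it (arm.finger_overhang is the distance from the TCP to the fingertips, in mm); z points along the fingers, y is the direction in which the jaws open and shut (so a half turn about z gives the same grasp; the last joint's range is limited). The gripper opens to 85 mm and grips with 20 to 120 N. Pads are 22 mm wide; open, the fingers measure 114 mm over their backs; the gripper's body (76 mm by 85 mm) begins 54 mm behind the grasp point. The pads swing forward as they close: fully open they stand 13 mm farther back than shut.
Start: joints at [-69.786, 26.786, -0.665, 91.828, 0.344, 61.387, -3.226], TCP at [250.646, 599.738, 202.99] pointing down, gripper open.
Joint ranges: [-144.91, 144.91], [-17.63, 115.5], [-89.93, 88.59], [15.96, 139.68], [-74.01, 254.01], [8.47, 105.57], [-167.45, 167.45]. Speed limits (degrees/s): [147.25, 147.25, 180, 180, 180, 180, 180].

### API

Orientations are given as a 3x3 rotation matrix whose columns are the frame's x, y, z axes.
In Python, from bench import arm gives the robot as it stands. The module is installed in compiled form; this text tells all that it offers.
- The arm moves only by the shell command python3 -m handwheel 'ROWS' [OPENING] [FORCE]. ROWS is JSON, one flat list of numbers, 6 for each row, row after row: the shift along the tool's x, y, z in m, then the turn, a rotation vector about the tool's x, y, z in degrees. A call has 1 to 12 rows; each row shifts and turns the commanded pose from where the row before left it, along the tool's axes as they then stand; what a row does not reach is not made up. A row lasts 1/10 s, in which the tool goes at most 50 mm and 8.59 degrees, less where a joint would pass 70% of its speed; a pose out of reach is approached as far as the arm can. A call with a gripper value outside its range is refused whole. OPENING is the gripper command: -1 is fully open, 1 is shut, values between are in proportion, set as the call begins (- or left out, the last holds). The fingers move at their own pace and stop on an object; FORCE is the grip in N (left out, the last holds). Time passes only in rows, so rows that do not move let the fingers close. It gives the time, the measured TCP pose, the force and the opening at its end, in the units of the state.
- arm.get_state(): the state, without advancing time (a new reading comes with each control period).
- arm.grab_frame(name): name is "scene" or "top" or "wrist"; returns the picture (400x640x3 uint8, red, green, blue); there is no depth.
- arm.camera_params(name): a dict with "fx", "fy", "cx", "cy" (pixels), "view" (4x4, takes a point from world to camera coordinates); the wrist camera has in their place "mount" (4x4, takes a point from camera to tool coordinates, whose origin is the TCP and whose axes are the flange's). Camera axes: x right, y up, looking along -z (the intrinsics and any distortion apply to the point x, -y, -z); pixel columns grow to the right and rows downward; lengths in mm; the calibration is good to about 2 mm. The wrist camera is an equidistant fisheye: a pixel r from the principal point sees the ray r / f radians off the axis. A picture is of the moment at which its call begins: read the wrist's pose just before it. camera_params takes no time and is no camera call.
- arm.job_done(): hands the job in, once; it reports no verdict.
Trained networks look in the newest picture that a camera, given by its name, has taken for a name from the list of things; names that differ only in an ending like _2 or _b are one class to them, and where a whole thing is asked for, a point or a joint stands for the part that bears it (a point fixed in the world has none). Each returns a list of dicts, best first, with "conf" (0 to 1); they miss things now and then, are a little off and sometimes report something else, mostly with a low value. They report only what shows in the picture. A call takes as long as a camera call. They do not tell look-alikes from the thing itself.
- arm.cut_out(camera, name): "pixels" (400x640 bool, what is visible of it) and "pixel" ([column, row] in pixels, amid what is visible of it).
The state is a dict: "clock": time; "joints": joint angles; "dq": joint speeds; "joint_efforts": joint torques, N m; "position": TCP position; "tool_rot": TCP orientation; "force": force on the tool from outside, world axes, zero at the start; "moment": the same for the moment, N m; "grip_width": finger opening in mm.
Only numpy, scipy, OpenCV 4.12 (cv2) and the standard library are available. Lean on these libraries where they do the work, as an engineer would, in place of code of your own. Each camera call takes 0.05 s, during which the arm holds its last target. There are 200 camera calls.

## Working session

There is one attempt and no reset: what is moved stays moved. The work goes in short steps, Python scripts to look and compute and a shell command to move; the robot and the scene stay as the last step left them, time stands still between calls to the robot, and variables do not carry over. Pictures are saved under pics/ and viewed, about 8 in all and at most 12, crops included, and the job is handed in when it is done.

```bash
mkdir -p pics; python3 - <<'E'
from bench import arm
import cv2,numpy as np
s=arm.get_state();print(s['clock'],s['position'],np.round(s['tool_rot'],3).tolist(),s['grip_width'],arm.finger_overhang)
a=arm.grab_frame("scene");b=arm.grab_frame("top")
cv2.imwrite("pics/top.png",b[:,:,::-1]);cv2.imwrite("pics/scene.png",a[:,:,::-1])
for n in ("top","scene"):
  p=arm.camera_params(n);print({k:np.round(v,3).tolist() if k=='view' else v for k,v in p.items()})
for c in("top","scene"):
  for n in ("bread_a_mid","first_mid"):
    for d in arm.cut_out(c,n): print(c,n,round(d['conf'],2),d['pixel'],d['pixels'].sum())
E
```

```text
0.0 [250.43433185 599.12991477 202.01656408] [[-0.923, 0.386, -0.001], [0.386, 0.923, -0.002], [-0.0, -0.002, -1.0]] 85.36283746491151 8.0
{'fx': 410.2159477378364, 'fy': 410.2159477378364, 'cx': 317.50551609504055, 'cy': 192.27839690668384, 'view': [[-0.008, -1.0, -0.011, -30.809], [0.993, -0.01, 0.114, -414.542], [-0.114, -0.01, 0.993, -1066.167], [0.0, 0.0, 0.0, 1.0]]}
{'fx': 509.26105996258354, 'fy': 509.26105996258354, 'cx': 319.7342719660234, 'cy': 214.12370568217474, 'view': [[0.157, 0.987, 0.014, -24.305], [-0.761, 0.112, 0.638, 293.475], [0.629, -0.111, 0.77, -1679.532], [0.0, 0.0, 0.0, 1.0]]}
top bread_a_mid 0.58 [353.5, 132.6] 756
top first_mid 0.66 [261.2, 165.5] 826
scene bread_a_mid 0.82 [293.0, 277.4] 778
scene first_mid 0.97 [384.3, 238.4] 692
```

View pics/top.png

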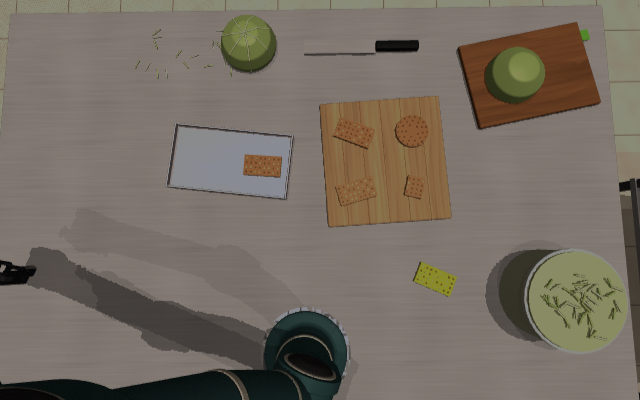

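The top picture shows the tray around (230,161) with the first crispbread at (262,166), so the empty end is to the left (+y). The whole breads are at (354,132) and (356,191), the broken piece at (414,187), the round one at (411,131), and a yellow look-alike at (435,279).

```bash
cat > h.py <<'E'
from bench import arm
import cv2,numpy as np
def ray(cam,px,st=None):
    p=arm.camera_params(cam);px=np.atleast_2d(px).astype(float)
    u=(px[:,0]-p['cx'])/p['fx'];v=(px[:,1]-p['cy'])/p['fy']
    if cam=='wrist':
        r=np.hypot(u,v)+1e-12;d=np.c_[np.sin(r)*u/r,-np.sin(r)*v/r,-np.cos(r)]
        T=np.eye(4);T[:3,:3]=st['tool_rot'];T[:3,3]=st['position'];M=T@np.array(p['mount'])
    else:
        d=np.c_[u,-v,-np.ones(len(u))];M=np.linalg.inv(p['view'])
    return M[:3,3],d@M[:3,:3].T
def world(cam,px,z,st=None):
    o,d=ray(cam,px,st);return o+d*((z-o[2])/d[:,2])[:,None]
def rect(cam,mask,z,st=None):
    c=max(cv2.findContours(mask.astype(np.uint8),cv2.RETR_EXTERNAL,cv2.CHAIN_APPROX_NONE)[0],key=cv2.contourArea)[:,0]
    w=world(cam,c,z,st)[:,:2].astype(np.float32)
    (x,y),(a,b),t=cv2.minAreaRect(w)
    if b>a:a,b,t=b,a,t+90
    t=(t+90)%180-90
    return np.round([x,y,a,b,t],1)   # centre, length, width, heading of long axis
def brown(img):
    h=cv2.cvtColor(img,cv2.COLOR_RGB2HSV);return h
E
python3 - <<'E'
from h import *
st=arm.get_state();w=arm.grab_frame("wrist");cv2.imwrite("pics/w0.png",w[:,:,::-1])
p=arm.camera_params("wrist");print(p['fx'],p['cx'],p['cy'],np.round(p['mount'],3).tolist())
arm.grab_frame("top");arm.grab_frame("scene")
for c in("top","scene","wrist"):
  for n,z in (("bread_a_mid",20),("first_mid",12),("tray_in",22)):
    for d in arm.cut_out(c,n): print(c,n,round(d['conf'],2),d['pixel'],rect(c,d['pixels'],z,st))
t=cv2.imread("pics/top.png")
print(world("top",[[354,132.6],[356,191],[262,166],[177,125],[293,136],[287,199],[168,187]],20).round(0).tolist())
cv2.imwrite("pics/c.png",np.vstack([cv2.resize(t[90:235,155:455],(780,377),interpolation=cv2.INTER_CUBIC)]))
E
```

```text
309.70691628693146 318.6810511404065 205.66867374638665 [[-0.0, 0.952, 0.306, 78.565], [1.0, -0.0, 0.001, 0.633], [0.001, 0.306, -0.952, -171.743], [0.0, 0.0, 0.0, 1.0]]
top bread_a_mid 0.74 [353.3, 129.9] [ 575.1 -134.4  101.7   58.5   67.5]
top first_mid 0.95 [260.3, 163.9] [490.3 115.4 101.2  56.3  85.8]
top tray_in 0.71 [222.0, 158.9] [503.1 202.  328.1 178.   83.8]
scene bread_a_mid 0.6 [292.9, 276.7] [ 581.  -137.1  101.1   61.1   69.6]
scene first_mid 0.91 [383.0, 237.8] [497.4 111.  103.   63.9  81.6]
scene tray_in 0.86 [419.2, 237.3] [512.9 196.9 329.1 196.1  83.4]
wrist first_mid 0.64 [162.5, 379.7] [511.7 150.5  65.1  28.8 -54.5]
wrist tray_in 0.81 [180.2, 379.6] [518.2 188.5 187.8  79.6 -52.5]
[[576.0, -135.0, 20.0], [417.0, -137.0, 20.0], [487.0, 114.0, 20.0], [603.0, 347.0, 20.0], [569.0, 31.0, 20.0], [397.0, 47.0, 20.0], [433.0, 366.0, 20.0]]
```

View pics/w0.png

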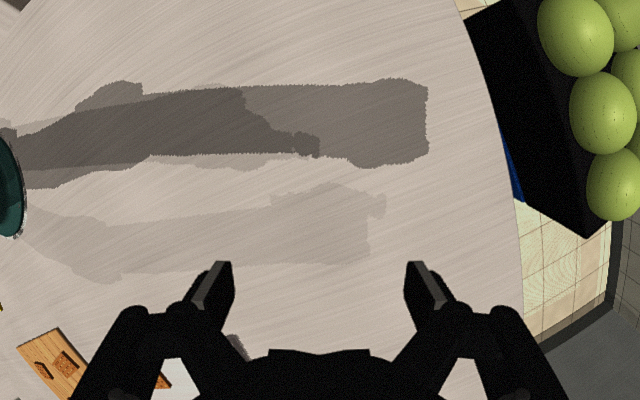

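```bash
python3 -m handwheel '[-0.05,-0.008,0,0,0,5.6, -0.05,-0.008,0,0,0,5.6, -0.05,-0.008,0,0,0,5.6, -0.05,-0.008,0,0,0,5.6, -0.05,-0.008,0,0,0,5.6, -0.05,-0.008,0,0,0,5.6, -0.05,-0.008,0,0,0,5.6, -0.05,-0.008,0,0,0,5.6]' -1 20
python3 - <<'E'
from h import *
st=arm.get_state();w=arm.grab_frame("wrist");cv2.imwrite("pics/w1.png",w[:,:,::-1])
print(st['position'].round(1) if hasattr(st['position'],'round') else st['position'])
for n,z in (("bread_a_mid",20),("first_mid",12),("tray_in",22)):
    for d in arm.cut_out("wrist",n): print(n,round(d['conf'],2),d['pixel'],rect("wrist",d['pixels'],z,st))
E
```

```text
clock: 1.7
position: [495.3, 293.1, 203.2]
tool_rot: [[-0.379, 0.925, 0.001], [0.925, 0.379, 0.0], [-0.0, 0.001, -1.0]]
force: [0.8, 0.3, 0.6]
grip_width: 85.5
[495.3 293.1 203.2]
first_mid 0.81 [270.4, 286.2] [493.4 115.2 107.3  56.2  86.1]
first_mid 0.29 [185.8, 377.4] [ 406.6 -154.1  110.2   35.7  -72. ]
tray_in 0.94 [313.9, 209.2] [507.6 201.5 328.9 178.5  83.8]
```

View pics/w1.png

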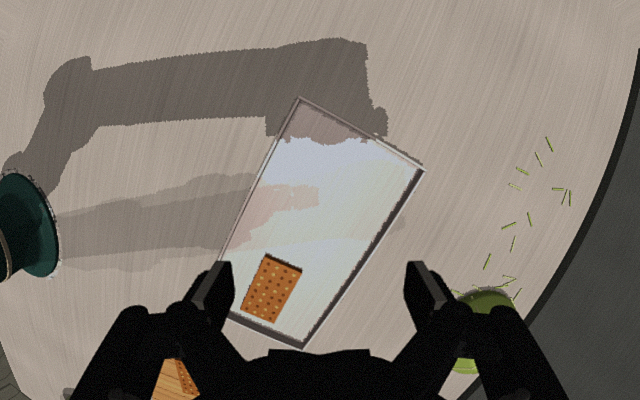

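```bash
python3 -m handwheel '[-0.045,0,0,0,0,5.6, -0.045,0,0,0,0,5.6, -0.045,0,0,0,0,5.6, -0.045,0,0,0,0,5.6, -0.045,0,0,0,0,5.6, -0.045,0,0,0,0,5.6, -0.045,0,0,0,0,5.6, -0.045,0,0,0,0,5.6, 0,0,0,0,0,0]'
cat >> h.py <<'E'
def orange(img):
    h=cv2.cvtColor(img,cv2.COLOR_RGB2HSV).astype(int);return h
def look(tag):
    st=arm.get_state();w=arm.grab_frame("wrist");cv2.imwrite(f"pics/{tag}.png",w[:,:,::-1])
    print(np.round(st['position'],1),'xhead',np.degrees(np.arctan2(st['tool_rot'][1][0],st['tool_rot'][0][0])).round(2))
    return st,w
E
python3 - <<'E'
from h import *
st,w=look("w2")
for n,z in (("bread_a_mid",20),("bread_b_mid",20),("first_mid",12)):
    for d in arm.cut_out("wrist",n): print(n,round(d['conf'],2),d['pixel'],rect("wrist",d['pixels'],z,st))
E
```

```text
clock: 2.8
position: [510.7, -60.4, 203.4]
tool_rot: [[0.387, 0.922, 0.0], [0.922, -0.387, -0.002], [-0.001, 0.001, -1.0]]
force: [-0.2, 0.0, 0.4]
grip_width: 85.4
[510.7 -60.4 203.4] xhead 67.24
bread_a_mid 0.55 [389.4, 211.0] [ 579.5 -135.1  103.7   57.2   69.1]
bread_b_mid 0.57 [279.4, 252.2] [ 421.3 -138.4  103.2   60.5  -74.2]
first_mid 0.93 [247.3, 48.3] [493.  114.5 102.8  58.   85.5]
```

View pics/w2.png

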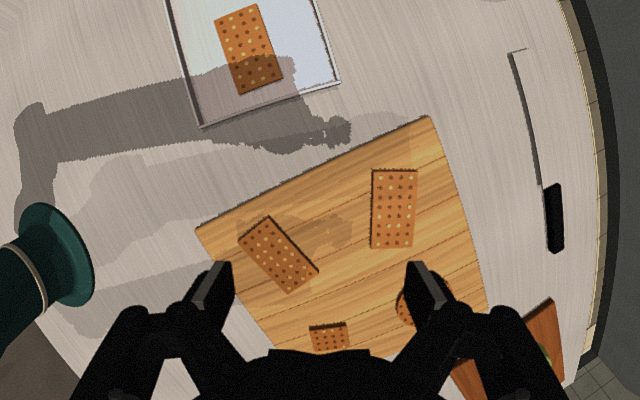

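```bash
python3 -m handwheel '[-0.0215,0.0455,0.02,0,0,-1, -0.0215,0.0455,0.03,0,0,-1, 0,0,0.04,0,0,0, 0,0,0.023,0,0,0, 0,0,0,0,0,0]'
cat >> h.py <<'E'
def where(tag,n,z,near):
    st,w=look(tag)
    for d in arm.cut_out("wrist",n):
        q=rect("wrist",d['pixels'],z,st); 
        R=np.array(st['tool_rot']);dx=np.array([q[0]-st['position'][0],q[1]-st['position'][1],0])@R
        print(n,round(d['conf'],2),d['pixel'],q,'tool dxy',dx[:2].round(1))
    return st,w
E
python3 - <<'E'
from h import *
st,w=where("w3","bread_a_mid",20,None)
E
```

```text
clock: 3.5
position: [570.8, -118.3, 92.0]
tool_rot: [[0.343, 0.939, -0.008], [0.939, -0.343, 0.001], [-0.001, -0.008, -1.0]]
force: [-0.8, 0.5, -0.6]
grip_width: 85.3
[ 570.8 -118.3   92. ] xhead 69.93
bread_a_mid 0.75 [335.8, 216.3] [ 580.  -134.8  103.3   56.4   68.6] tool dxy [-12.4  14.3]
```

View pics/w3.png

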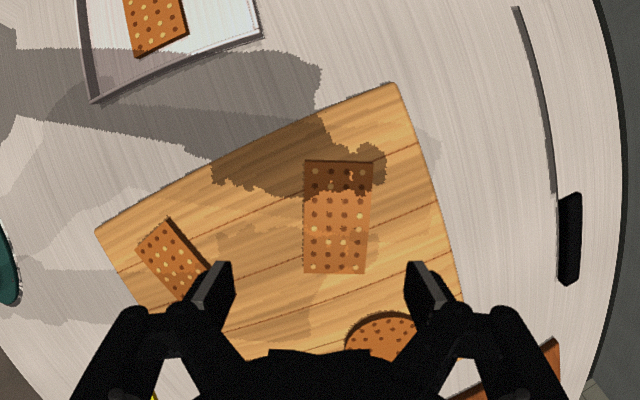

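```bash
python3 -m handwheel '[-0.0125,0.0145,0.02,0,0,1.3, 0,0,0.025,0,0,0, 0,0,0.012,0,0,0, 0,0,0.005,0,0,0, 0,0,0.005,0,0,0, 0,0,0,0,0,0]'
python3 - <<'E'
from h import *
st,w=where("w4","bread_a_mid",20,None)
E
```

```text
clock: 4.2
position: [582.6, -137.3, 29.4]
tool_rot: [[0.367, 0.93, 0.001], [0.93, -0.367, 0.0], [0.0, 0.001, -1.0]]
force: [-0.3, 0.1, -0.5]
grip_width: 85.6
[ 582.6 -137.3   29.4] xhead 68.46
bread_a_mid 0.67 [312.8, 224.9] [ 579.3 -135.7  103.9   57.    69.2] tool dxy [ 0.3 -3.7]
```

View pics/w4.png

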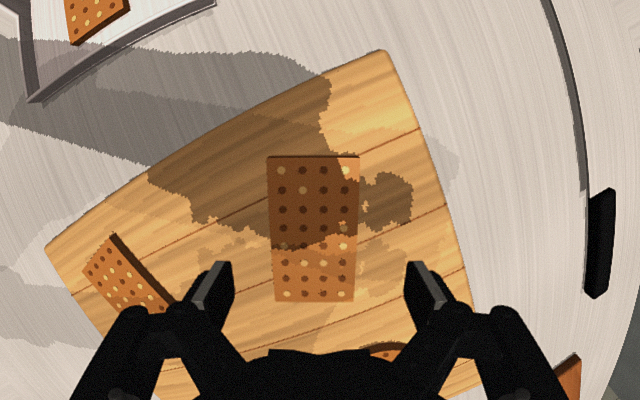

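```bash
python3 -m handwheel '[0,-0.003,0.004,0,0,-0.3, 0,0,0.003,0,0,0, 0,0,0.002,0,0,0, 0,0,0,0,0,0]'; python3 -m handwheel '[0,0,0,0,0,0, 0,0,0,0,0,0, 0,0,0,0,0,0, 0,0,0,0,0,0, 0,0,0,0,0,0, 0,0,0,0,0,0, 0,0,0,0,0,0, 0,0,0,0,0,0]' 1 25
```

```text
clock: 4.7
position: [579.1, -136.6, 19.6]
tool_rot: [[0.363, 0.932, -0.001], [0.932, -0.363, 0.0], [-0.0, -0.001, -1.0]]
force: [0.5, 0.3, 0.7]
grip_width: 85.2
clock: 5.5
position: [579.4, -136.7, 19.9]
tool_rot: [[0.363, 0.932, 0.0], [0.932, -0.363, 0.0], [0.0, 0.0, -1.0]]
force: [-0.6, -0.6, 0.5]
grip_width: 0.3
```

```bash
python3 - <<'E'
from h import *
st,w=where("w5","bread_a_mid",20,None)
E
```

```text
[ 579.4 -136.7   19.9] xhead 68.72
bread_a_mid 0.8 [317.4, 211.3] [ 581.1 -131.3   94.7   57.3   68.5] tool dxy [ 5.7 -0.3]
```

View pics/w5.png

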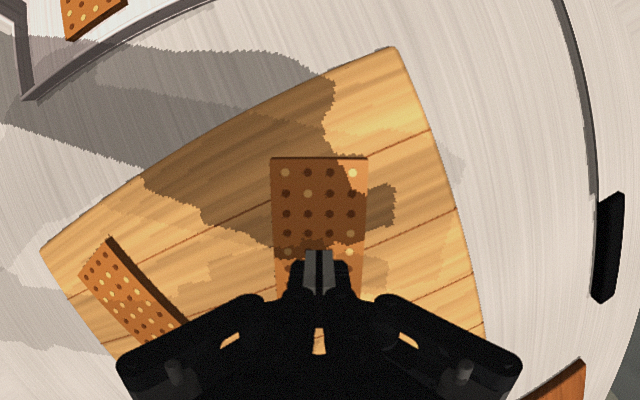

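```bash
python3 -m handwheel '[0,0,0,0,0,0, 0,0,0,0,0,0, 0,0,0,0,0,0, 0,0,0,0,0,0, 0,0,0,0,0,0, 0,0,0,0,0,0, 0,0,0,0,0,0]' -1; for i in 1; do :; done; python3 -m handwheel '[0,0,0.004,0,0,0, 0,0,0.004,0,0,0, 0,0,0,0,0,0]'; python3 - <<'E'
from h import *
st,w=where("w6","bread_a_mid",20,None)
E
```

```text
clock: 6.3
position: [579.4, -136.7, 19.9]
tool_rot: [[0.363, 0.932, 0.0], [0.932, -0.363, -0.0], [0.0, 0.0, -1.0]]
force: [-0.7, 1.1, 1.6]
grip_width: 85.3
clock: 6.6
position: [578.7, -136.5, 11.1]
tool_rot: [[0.363, 0.932, -0.001], [0.932, -0.363, 0.0], [-0.0, -0.001, -1.0]]
force: [0.1, 0.3, -0.6]
grip_width: 85.1
[ 578.7 -136.5   11.1] xhead 68.72
bread_a_mid 0.78 [319.8, 238.8] [ 579.6 -136.4  106.    57.6   68.9] tool dxy [0.4 0.8]
```

```bash
python3 -m handwheel '[0,0,0.003,0,0,0, 0,0,0.002,0,0,0, 0,0,0,0,0,0]'|grep -E "pos|force"; python3 -m handwheel '[0,0,0.003,0,0,0, 0,0,0.002,0,0,0, 0,0,0,0,0,0]'|grep -E "pos|force"
```

```text
position: [579.1, -136.6, 6.6]
force: [-0.9, -0.3, -0.2]
position: [579.1, -136.6, 1.5]
force: [-0.6, -0.6, -0.2]
```

```bash
python3 -m handwheel '[0,0,0.004,0,0,0, 0,0,0.004,0,0,0, 0,0,0,0,0,0]'|grep -E "pos|force"; python3 - <<'E'
from h import *
st,w=where("w7","bread_a_mid",20,None)
E
```

```text
position: [578.8, -136.6, -6.8]
force: [0.0, 0.3, -0.7]
[ 578.8 -136.6   -6.8] xhead 68.72
bread_a_mid 0.71 [322.1, 247.9] [ 579.5 -135.8  103.9   56.6   68.7] tool dxy [0.9 0.3]
```

View pics/w7.png

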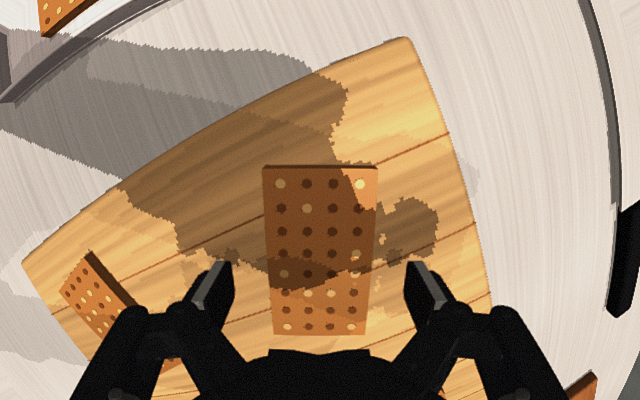

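```bash
python3 -m handwheel '[0,0,0.004,0,0,0, 0,0,0.004,0,0,0, 0,0,0.003,0,0,0, 0,0,0,0,0,0]'|grep -E "pos|force"; python3 -m handwheel '[0,0,0,0,0,0, 0,0,0,0,0,0, 0,0,0,0,0,0, 0,0,0,0,0,0, 0,0,0,0,0,0]' 1 25;python3 - <<'E'
from h import *
st,w=where("w8","bread_a_mid",20,None)
E
```

```text
position: [579.0, -136.6, -17.7]
force: [0.5, 0.3, -0.2]
clock: 8.6
position: [579.7, -136.8, -16.8]
tool_rot: [[0.363, 0.932, 0.001], [0.932, -0.363, -0.0], [0.0, 0.001, -1.0]]
force: [0.3, -0.6, 2.4]
grip_width: 54.3
[ 579.7 -136.8  -16.8] xhead 68.72
bread_a_mid 0.92 [319.3, 252.6] [ 580.2 -136.   104.    57.2   68.5] tool dxy [0.9 0.2]
```

```bash
python3 -m handwheel '[0,0,-0.01,0,0,0, 0,0,-0.045,0,0,0, 0,0,-0.045,0,0,0, 0.0354,-0.0188,0,0,0,-2.1, 0.0354,-0.0188,0,0,0,-2.1, 0.0354,-0.0188,0,0,0,-2.1, 0.0354,-0.0188,0,0,0,-2.1, 0.0354,-0.0188,0,0,0,-2.1, 0.0354,-0.0188,0,0,0,-2.1, 0.0354,-0.0188,0,0,0,-2.1, 0.0354,-0.0188,0,0,0,-2.1]';python3 -m handwheel '[0,0,0,0,0,0, 0,0,0,0,0,0]' | grep -E "pos|grip"
python3 - <<'E'
from h import *
st,w=look("w9")
for n,z in (("first_mid",12),("tray_in",22)):
    for d in arm.cut_out("wrist",n): print(n,round(d['conf'],2),d['pixel'],rect("wrist",d['pixels'],z,st))
E
```

```text
clock: 9.8
position: [501.2, 174.8, 83.5]
tool_rot: [[0.077, 0.997, 0.001], [0.997, -0.077, 0.0], [0.0, 0.0, -1.0]]
force: [1.6, 0.4, -0.4]
grip_width: 53.8
position: [501.4, 174.2, 83.3]
grip_width: 54.0
[501.4 174.2  83.3] xhead 85.65
tray_in 0.61 [328.7, 101.5] [509.8 225.2 249.9 176.7  83.7]
```

View pics/w9.png

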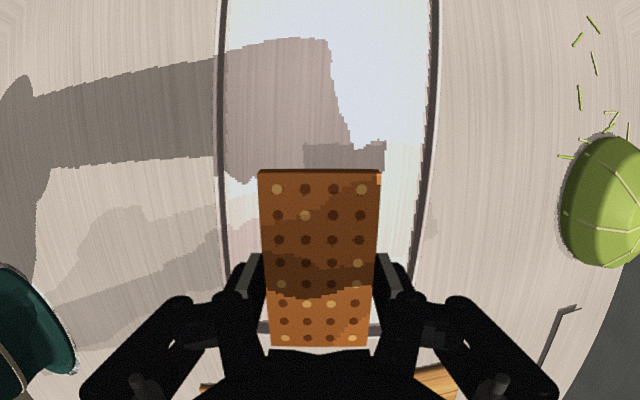

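```bash
python3 -m handwheel '[-0.001,-0.0045,0.035,0,0,0, 0,0,0.035,0,0,0, 0,0,0,0,-4.5,0, 0,0,0,0,-4.5,0, 0.0015,0,0.01,0,0,0, 0,0,0,0,0,0, 0,0,0,0,0,0]'
python3 - <<'E'
from h import *
st=arm.get_state();R=np.array(st['tool_rot']);b=np.array(st['position'])+R@[1,0,-34.3];f=np.array([492.3,115,9])
r=np.array([.0767,.997,0]);n=np.array([.997,-.0767,0])
print(b.round(1),'along',((b-f)@r).round(1),'lat',((b-f)@n).round(1),'pitch',np.degrees(np.arcsin(R[2,0])).round(1))
top=arm.grab_frame("top");sc=arm.grab_frame("scene")
cv2.imwrite("pics/t10.png",np.hstack([cv2.resize(top[110:210,160:300],(0,0),fx=2.8,fy=2.8),cv2.resize(sc[200:300,330:470],(0,0),fx=2.8,fy=2.8)])[:,:,::-1])
for c in("top","scene"):
  for d in arm.cut_out(c,"first_mid"): print(c,round(d['conf'],2),d['pixel'],rect(c,d['pixels'],12))
E
```

```text
clock: 10.85
position: [497.1, 170.7, 2.6]
tool_rot: [[0.08, 0.997, -0.013], [0.984, -0.081, -0.156], [-0.156, -0.001, -0.988]]
force: [-0.1, -0.0, -0.2]
grip_width: 54.3
[497.6 177.   36.3] along 62.3 lat 0.6 pitch -9.0
top 0.65 [269.4, 164.8] [489.6  99.8  74.5  57.3  84.2]
scene 0.56 [378.4, 240.5] [495.4 112.7  98.8  59.1  84.9]
```

```bash
python3 -m handwheel '[0.003,0,0.008,0,0,0, 0.0015,0,0.006,0,0,0, 0.0006,0,0.003,0,0,0, 0,0,0,0,0,0]'|grep -E "pos|force"
python3 -m handwheel '[0.0003,0,0.0015,0,0,0, 0,0,0,0,0,0, 0,0,0,0,0,0]'|grep -E "pos|force"
cat >> h.py <<'E'
def held(f=np.array([492.3,115,9.]),dx=1,dz=-34.3):
    st=arm.get_state();R=np.array(st['tool_rot']);b=np.array(st['position'])+R@[dx,0,dz]
    r=np.array([.0767,.997,0]);n=np.array([.997,-.0767,0])
    print(b.round(1),'along',((b-f)@r).round(1),'lat',((b-f)@n).round(1),'pitch',np.degrees(np.arcsin(R[2,0])).round(1),np.round(st['force'],1),np.round(st['moment'],2))
E
python3 -c "
from h import *
held()"
```

```text
position: [496.9, 174.7, -15.5]
force: [-0.7, -0.2, -0.3]
position: [497.5, 175.1, -16.2]
force: [1.0, 0.1, -0.7]
[498.  181.4  17.5] along 66.6 lat 0.6 pitch -9.0 [ 1.   0.1 -0.7] [ 0.11 -0.02  0.  ]
```

```bash
python3 -m handwheel '[-0.0012,-0.0004,0.0005,0,0,0, 0,0,0,0,0,0]'|grep -E "pos|force"
python3 -m handwheel '[0,0,0,0,0,0, 0,0,0,0,0,0, 0,0,0,0,0,0, 0,0,0,0,0,0, 0,0,0,0,0,0]' -1|grep -E "pos|force|wid"
python3 -m handwheel '[0,0,-0.03,0,0,0, 0,0,-0.05,0,4.5,0, 0,0,-0.05,0,4.5,0, 0,0,-0.03,0,0,0, 0,0,0,0,0,0, 0,0,0,0,0,0]'
python3 - <<'E'
from h import *
st,w=look("w11")
cv2.imwrite("pics/w11c.png",cv2.resize(w[60:360,180:460],(0,0),fx=2,fy=2)[:,:,::-1])
for n,z in (("first_mid",12),("bread_a_mid",20)):
    for d in arm.cut_out("wrist",n): print(n,round(d['conf'],2),d['pixel'],rect("wrist",d['pixels'],z,st))
E
```

```text
position: [496.9, 173.6, -16.5]
force: [-0.7, -0.8, 0.3]
position: [497.0, 173.7, -16.6]
force: [0.1, -0.2, 0.5]
grip_width: 85.3
clock: 13.05
position: [498.3, 190.4, 142.7]
tool_rot: [[0.078, 0.997, 0.001], [0.997, -0.078, 0.001], [0.001, 0.001, -1.0]]
force: [0.9, 0.2, -0.8]
grip_width: 85.5
[498.3 190.4 142.7] xhead 85.52
first_mid 0.6 [320.1, 266.0] [491.4  93.1  61.7  57.8  85.3]
bread_a_mid 0.89 [316.3, 200.1] [496.9 178.9 104.8  57.6  85.7]
```

View pics/w11c.png

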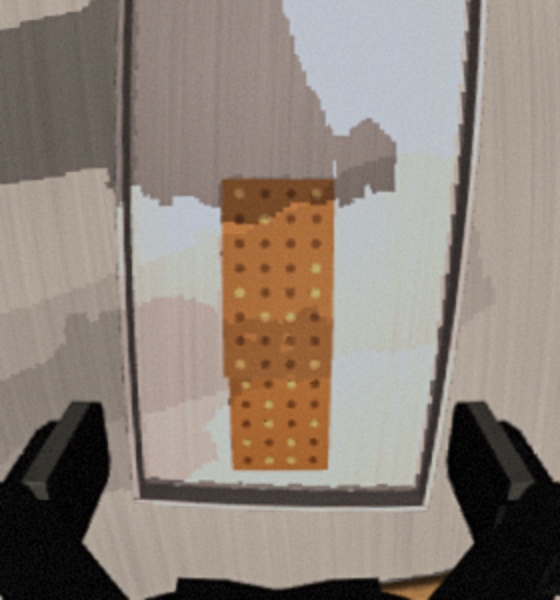

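The second bread lies on the first, edges in line (crop: second x 222–333, first x 231–329), with its far end towards the empty end. Next is bread b.

```bash
python3 -m handwheel '[-0.0399,-0.0136,0,0,0,-2.54, -0.0399,-0.0136,0,0,0,-2.54, -0.0399,-0.0136,0,0,0,-2.54, -0.0399,-0.0136,0,0,0,-2.54, -0.0399,-0.0136,0,0,0,-2.54, -0.0399,-0.0136,0,0,0,-2.54, -0.0399,-0.0136,0,0,0,-2.54, -0.0399,-0.0136,0,0,0,-2.54, 0,0,0.04,0,0,0, 0,0,0.04,0,0,0, 0,0,0,0,0,0]'
python3 - <<'E'
from h import *
st,w=where("w12","bread_b_mid",20,None)
E
```

```text
clock: 14.3
position: [409.7, -134.2, 57.5]
tool_rot: [[-0.272, 0.962, -0.013], [0.962, 0.272, 0.0], [0.004, -0.012, -1.0]]
force: [-0.5, -0.1, -0.5]
grip_width: 85.9
[ 409.7 -134.2   57.5] xhead 105.8
bread_b_mid 0.92 [90.6, 317.4] [ 195.8 -321.8  111.8   52.1   62.6] tool dxy [-122.3 -256.9]
bread_b_mid 0.58 [336.3, 220.1] [ 421.4 -137.8  103.5   56.4  -74.5] tool dxy [-6.6 10.3]
```

```bash
python3 -m handwheel '[-0.0065,0.0105,0.02,0,0,0.3, 0,0,0.02,0,0,0, 0,0,0,0,0,0, 0,0,0,0,0,0]'|grep -E "pos|force"
python3 - <<'E'
from h import *
st,w=where("w13","bread_b_mid",20,None)
E
```

```text
position: [427.5, -138.2, 23.7]
force: [-0.6, -1.4, -0.1]
[ 427.5 -138.2   23.7] xhead 105.56
bread_b_mid 0.77 [61.9, 331.3] [ 201.5 -321.7  112.6   56.2   65.8] tool dxy [-116.2 -266.9]
bread_b_mid 0.76 [312.7, 225.3] [ 421.1 -138.6  102.9   56.8  -74.1] tool dxy [ 1.3 -6.2]
```

```bash
python3 -m handwheel '[0,-0.006,0.01,0,0,0, 0,0,0.01,0,0,0, 0,0,0,0,0,0]'
python3 - <<'E'
from h import *
print(np.round(arm.get_state()['joints'],1))
st,w=where("w14","bread_b_mid",20,None)
E
```

```text
clock: 15.2
position: [419.6, -139.5, 1.2]
tool_rot: [[-0.268, 0.964, -0.002], [0.964, 0.268, 0.001], [0.001, -0.002, -1.0]]
force: [-0.1, 0.2, 0.2]
grip_width: 85.3
[ -6.7  28.9  24.8 128.6 -26.2  27.4  54.4]
[ 419.6 -139.5    1.2] xhead 105.52
bread_b_mid 0.84 [54.6, 344.2] [ 202.9 -319.7  111.6   55.1   65.9] tool dxy [-115.7 -257. ]
bread_b_mid 0.56 [325.0, 239.1] [ 421.5 -138.3  104.2   57.2  -74.4] tool dxy [0.6 2.1]
```

```bash
python3 -m handwheel '[0,0.0015,0.008,0,0,0, 0,0,0.006,0,0,0, 0,0,0.004,0,0,0, 0,0,0,0,0,0, 0,0,0,0,0,0]'
python3 - <<'E'
from h import *
st,w=where("w15","bread_b_mid",20,None)
E
```

```text
clock: 15.8
position: [422.1, -139.5, -15.9]
tool_rot: [[-0.268, 0.964, -0.0], [0.964, 0.268, 0.0], [0.0, -0.0, -1.0]]
force: [0.3, -0.2, -0.8]
grip_width: 85.1
[ 422.1 -139.5  -15.9] xhead 105.53
bread_b_mid 0.81 [45.2, 352.3] [ 204.9 -317.1  111.8   54.9   66.1] tool dxy [-113.  -256.8]
bread_b_mid 0.7 [320.6, 250.4] [ 421.5 -138.8  105.1   57.7  -74.5] tool dxy [ 0.8 -0.4]
```

```bash
python3 -m handwheel '[0,0,0.001,0,0,0, 0,0,0,0,0,0, 0,0,0,0,0,0, 0,0,0,0,0,0, 0,0,0,0,0,0]' 1 25
python3 -c "
from h import *
st,w=where('w16','bread_b_mid',20,None)"
python3 -m handwheel '[0,0,-0.01,0,0,0, 0,0,-0.045,0,0,0, 0,0,-0.045,0,0,0, 0,0,0,0,0,0]'
```

```text
clock: 16.4
position: [422.4, -139.3, -16.5]
tool_rot: [[-0.268, 0.963, 0.0], [0.963, 0.268, 0.0], [0.0, 0.0, -1.0]]
force: [-1.7, 0.5, 4.6]
grip_width: 54.0
[ 422.4 -139.3  -16.5] xhead 105.54
bread_b_mid 0.9 [322.0, 248.3] [ 422.6 -138.3  104.1   57.   -74.4] tool dxy [0.9 0.5]
bread_b_mid 0.82 [45.0, 352.4] [ 204.7 -318.6  118.4   56.8   67.2] tool dxy [-114.4 -257.7]
clock: 16.9
position: [425.9, -140.4, 88.0]
tool_rot: [[-0.267, 0.964, 0.01], [0.964, 0.268, -0.001], [-0.003, 0.009, -1.0]]
force: [0.9, -1.3, -0.9]
grip_width: 53.9
```

```bash
python3 -m handwheel '[0.037,0.0112,0,0,0,1.99, 0.037,0.0112,0,0,0,1.99, 0.037,0.0112,0,0,0,1.99, 0.037,0.0112,0,0,0,1.99, 0.037,0.0112,0,0,0,1.99, 0.037,0.0112,0,0,0,1.99, 0.037,0.0112,0,0,0,1.99, 0.037,0.0112,0,0,0,1.99, 0.037,0.0112,0,0,0,1.99, 0.037,0.0112,0,0,0,1.99, 0,0,0,0,0,0, 0,0,0,0,0,0]'; python3 -c "
from h import *
held(dx=0.8)"
```

```text
clock: 18.1
position: [490.2, 239.4, 82.7]
tool_rot: [[0.074, 0.997, -0.001], [0.997, -0.074, -0.001], [-0.001, -0.001, -1.0]]
force: [-0.2, -0.7, -1.3]
grip_width: 54.2
[490.3 240.3 117. ] along 124.7 lat -11.7 pitch -0.1 [-0.2 -0.7 -1.3] [-0.08 -0.   -0.  ]
```

```bash
python3 -m handwheel '[0.0005,0.0117,0.035,0,0,0, 0,0,0.035,0,0,0, 0,0,0,0,-4.5,0, 0,0,0,0,-4.5,0, 0.0015,0,0.01,0,0,0, 0,0,0,0,0,0, 0,0,0,0,0,0]'
python3 -c "
from h import *
held(dx=0.8)"
```

```text
clock: 18.8
position: [502.1, 236.7, 3.0]
tool_rot: [[0.077, 0.997, -0.013], [0.985, -0.078, -0.156], [-0.156, -0.001, -0.988]]
force: [-0.1, 0.1, 0.1]
grip_width: 53.9
[502.6 242.8  36.8] along 128.2 lat 0.4 pitch -9.0 [-0.1  0.1  0.1] [0.21 0.   0.02]
```

```bash
python3 -m handwheel '[0.0025,-0.0003,0.008,0,0,0, 0.0012,0,0.006,0,0,0, 0.0006,0,0.0035,0,0,0, 0,0,0,0,0,0]'|grep -E "pos|force"
python3 -m handwheel '[0.0002,0,0.0013,0,0,0, 0,0,0,0,0,0, 0,0,0,0,0,0]'|grep -E "pos|force"
python3 -c "
from h import *
held(dx=0.8)"
```

```text
position: [501.9, 239.7, -15.4]
force: [0.5, -0.3, -0.9]
position: [502.4, 240.3, -16.0]
force: [-0.6, -0.5, -0.5]
[502.9 246.4  17.8] along 131.8 lat 0.5 pitch -9.0 [-0.6 -0.5 -0.5] [ 0.14 -0.    0.02]
```

```bash
python3 -m handwheel '[-0.0013,-0.0004,0.0007,0,0,0, 0,0,0,0,0,0]'|grep -E "pos|force"
python3 -m handwheel '[0,0,0,0,0,0, 0,0,0,0,0,0, 0,0,0,0,0,0, 0,0,0,0,0,0, 0,0,0,0,0,0]' -1|grep -E "pos|force|wid"
python3 -m handwheel '[0,0,-0.03,0,0,0, 0,0,-0.05,0,4.5,0, 0,0,-0.05,0,4.5,0, -0.03,0,-0.04,0,0,0, -0.03,0,-0.03,0,0,0, 0,0,0,0,0,0, 0,0,0,0,0,0]'
python3 - <<'E'
from h import *
st,w=look("w17")
s=arm.grab_frame("scene")
a=cv2.resize(w[40:360,190:450],(0,0),fx=1.5,fy=1.5);b=cv2.resize(s[180:290,350:480],(0,0),fx=3,fy=3)
H=max(len(a),len(b));f=lambda i:cv2.copyMakeBorder(i,0,H-len(i),0,0,0)
cv2.imwrite("pics/fin.png",np.hstack([f(a),f(b)])[:,:,::-1])
for n,z in (("first_mid",12),("bread_a_mid",20)):
    for d in arm.cut_out("wrist",n): print(n,round(d['conf'],2),d['pixel'],rect("wrist",d['pixels'],z,st))
E
```

```text
position: [502.1, 239.4, -16.3]
force: [-0.5, 1.6, 1.4]
position: [501.8, 238.8, -16.7]
force: [-0.3, -0.8, -0.5]
grip_width: 85.1
clock: 20.9
position: [498.7, 195.4, 183.0]
tool_rot: [[0.077, 0.997, 0.001], [0.997, -0.077, 0.002], [0.002, 0.001, -1.0]]
force: [-0.5, -0.6, 0.0]
grip_width: 85.3
[498.7 195.4 183. ] xhead 85.57
first_mid 0.66 [320.2, 254.7] [491.6  93.5  60.7  54.1  87.3]
bread_a_mid 0.61 [319.1, 211.5] [496.1 161.   68.9  58.2  85.5]
```

View pics/fin.png

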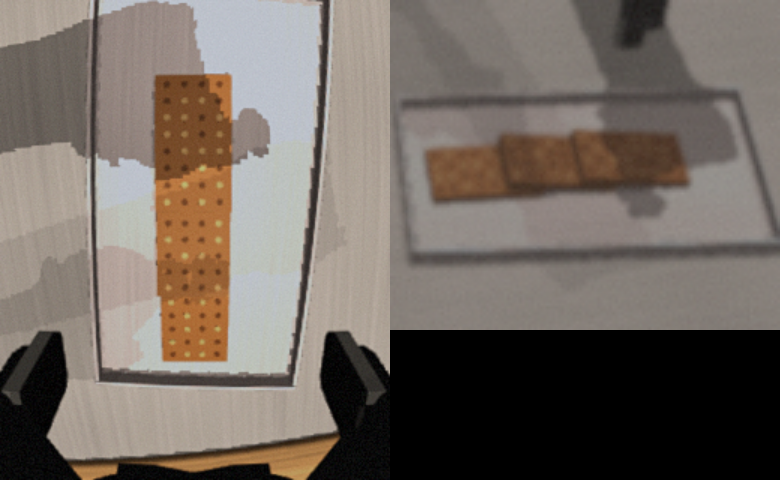

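The wrist crop shows one straight row, and the scene crop shows the two roof-tile steps at about x=500 and x=575. The gripper is clear.

```bash
python3 -c "
from bench import arm
print(arm.job_done(), arm.get_state()['clock'])"
```

```text
the job is handed in; nothing more can be done
the job is handed in; nothing more can be done
```

I laid both whole crispbreads in the tray as tiles towards the empty end and handed the job in at about 21 s of the 64 s allowed. The one at (580, -136) went second and the one at (422, -139) third. Each was set down tilted 9° and released with its centre about 65 mm past the one before.

**Last checks**
- **Row:** the final wrist and scene pictures show one straight row with both overlaps, and the gripper about 180 mm up and clear. The first bread's visible part stayed where it was.
- **Overlap:** the wrist picture leaves about 61 mm of the first bread and 69 mm of the second showing. That means overlaps of roughly 39 and 31 mm, while the tool poses at release give about 35 mm for both. The image outlines are good only to a few mm.
- **Not measured:** I did not measure the slope or height of the breads after release. I only saw in the scene picture that they lie stepped.

**What disagreed**
- **Fingertip position:** the fingertips stand about 30 to 40 mm farther back than the stated overhang. My first grasp closed above the bread without moving it. I then worked from the wrist picture, and both later grips held at about 54 mm.
- **Look-alike:** the network also reported the yellow look-alike near (204, -319), which I left alone.

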